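Find the spacer's blind hole and hold it up on the depth comparator

TASK

The square aluminium spacer has a blind hole in only one of its ends. Pick it up, turn it until the hole points straight up, and bring it from below onto the comparator's hanging plunger, gently, so that the red tip goes down into the hole, rests on its floor and is lifted about 12 mm; finish while still holding the spacer there in the gripper. Leave the other things on the bench where they are.

Things in the scene. Friction and masses are not known exactly. Their poses are not given: they have to be found in the camera images.
- spacer: Aluminium square bar 40 x 40 mm, 64 mm long, 0.2 to 0.3 kg, lying on a long side on the bench, its axis level and pointing any way. Origin at its centre (20 mm above the bench at the start). Its x axis runs along its length and points out of the end with the hole; the -x end is solid and flat. The hole is round, 24 mm across, 36 mm deep, on the axis.
- spacer_mouth (a point): Centre of the hole's mouth, on the spacer's axis, 32 mm from its centre towards +x; x points out of the hole.
- spacer_floor (a point): Centre of the hole's flat floor, on the axis, 36 mm inside the mouth (4 mm from the spacer's centre, on the -x side); x points out of the hole.
- gauge: Depth comparator fixed to the bench, left or right of the spacer. Origin on the bench top, plunger hanging right above it. Base 20 mm high, 120 mm wide, from x -50 to +160 mm; steel column 30 mm thick, 380 mm high, at x +130; arm at 287-323 mm height; dark housing 40 mm across over the plunger, underside at 270 mm, dial above to 410 mm. Open -x side faces the robot within 0.35 rad.
- plunger_tip (a point): Lowest point of the plunger's red ball tip (10 mm across) on a brass stem 8 mm thick; at rest 170 mm above the bench, 100 mm below the housing. It rises with the plunger.
- plunger (a joint): How far the plunger is pushed up, in m: 0 hanging at rest, 0.030 at its top stop. A light spring pushes it down with 1.6 N at 0, rising to about 4.6 N at the top stop; let go, it returns to 0.
- hammer: Bystander: hammer, 270 mm long, lying on the near right of the bench.
- oil_bottle: Bystander: white bottle with red cap, 56 mm across, 130 mm high, on the left.
- tub: Bystander: yellow open plastic tub 100 x 150 x 60 mm, on the right.
- race: Bystander: steel bearing ring 72 mm across, 18 mm high, on the left.
- boring_bar: Bystander: dark round bar 24 mm thick, about 185 mm long with a square steel head, lying on the right.
Things that resemble listed ones, but are neither listed nor needed, are in the scene too. Several things have the shape of the spacer; the one meant has the colours described above.

How it is judged (in metres and radians):
On the way, in this order (a step that is already met when the one before it is completed fails the run):
1. the spacer is held hole-up, clear of the bench, before it lifts the plunger (angle between spacer's own x axis and vertical below 0.35 rad and height (world z) of spacer above 0.06 m and contact force between the fingers and spacer above 1 N and value of joint plunger below 0.003 m), for 0.1 s.
2. the plunger's tip is inside the hole, on its floor, and lifted (distance between plunger_tip and spacer_floor below 0.012 m and value of joint plunger above 0.005 m), for 0.1 s.
At the end, for the whole second after the job is handed in: The gripper still holds the spacer, still, high above the bench, hole up within 0.2 rad of vertical; the plunger's tip is in the hole on its floor (within 12 mm of the floor's centre), pressed by it (over 0.5 N), and lifted 7 to 17 mm (angle between spacer's own x axis and vertical below 0.2 rad and distance between plunger_tip and spacer_floor below 0.012 m and value of joint plunger between 0.007 and 0.017 m and contact force between spacer and gauge above 0.5 N and contact force between the fingers and spacer above 2 N and height (world z) of spacer above 0.13 m and linear speed of spacer below 0.02 m/s); the arm keeps its last pose, push and grip.
It fails at once if the spacer is forced against the comparator (over 25 N) (contact force between spacer and gauge above 25 N).
It fails at once if a bystander is moved more than 30 mm (distance of any of hammer, oil_bottle, tub, race, boring_bar from where it was at the start of the episode above 0.03 m).
It also fails if it takes over 72 s, if anything falls off the work surface, if the arm or the gripper's body presses on something with over 40 N, if the wrist force passes 120 N, or if a joint passes its speed limit or range.

ROBOT

A 7-joint arm with a two-finger parallel gripper is mounted at the origin on the work surface. World frame = base frame: x ahead of the robot, y to its left, z up, the work surface at z = 0. Lengths are in mm, angles in rad, forces in N, time in s.
With the tool pointing down it reaches from about 375 to 925 mm from the base axis. Payload 3.1 kg.
Tool frame: the origin (TCP) lies midway between the tips of the shut fingers; the grasp point (between the pads) lies 19 mm behind it; y points along the fingers, x is the direction in which the jaws open and shut, and the axes are right-handed (so a half turn about y gives the same grasp; the last joint's range is limited). The gripper opens to 85 mm and grips with 20 to 120 N. Pads are 22 mm wide; open, the fingers measure 114 mm over their backs; the gripper's body (76 mm by 85 mm) begins 54 mm behind the grasp point. The pads swing forward as they close: fully open they stand 13 mm farther back than shut.
Start: joints at [-1.252, 0.383, 0.044, 1.598, -0.018, 1.161, -0.05], TCP at [263.122, 594.365, 231.269] pointing down, gripper open.
Joint ranges: [-2.61, 2.61], [-0.41, 2.15], [-1.48, 1.57], [0, 2.5], [-1.57, 4.71], [0.05, 1.97], [-2.85, 2.85]. Speed limits (rad/s): [2.79, 2.79, 3.14, 3.14, 3.14, 3.14, 3.14].

INTERFACE

Orientations are given as a rotation vector (axis times angle).
In Python, from rig import ctrl gives the robot as it stands. Calls block until the motion is done:
- ctrl.move_pose(position, orientation): joint-space move of the TCP to a pose.
- ctrl.movel(position, attitude=None, velocity=150): straight line of the TCP; attitude=None keeps the orientation; velocity is the mean speed in mm/s.
- ctrl.move_j(angles): joint-space move.
- ctrl.gripper_open() and ctrl.close_gripper(squeeze=None): open the fingers fully, or close them until they stop; squeeze is the grip in N (None keeps the last).
- ctrl.pause(seconds).
- ctrl.inverse_kinematics(position, orientation): joint angles nearest the present ones, or None.
- ctrl.read_state(): the state.
- ctrl.capture(name): name is "scene" or "side" or "wrist"; returns a dict with "pixels" (384x512x3 uint8, red, green, blue), "mtx" (3x3 intrinsics, pixels), "R" (3x3) and "t" (3): a world point X has camera coordinates R X + t. Camera axes: x right, y down, z forward; pixel columns grow to the right and rows downward; lengths in mm; the calibration is good to about 2 mm. A picture is of the moment at which its call begins. There is no depth.
A pose or a line that the arm cannot do raises ctrl.Unreachable and nothing moves.
- ctrl.finish_job(): hands the job in, once; it reports no verdict.
The state is a dict: "t": time; "joint_positions": joint angles; "qvel": joint speeds; "joint_efforts": joint torques, N m; "tcp_pos": TCP position; "orientation": TCP orientation; "wrist_force": force on the tool from outside, world axes, zero at the start; "wrist_torque": the same for the moment, N m; "grip_width": finger opening in mm.
Only numpy, scipy, OpenCV 4.12 (cv2) and the standard library are available. Lean on these libraries where they do the work, as an engineer would, in place of code of your own. Each camera call takes 0.05 s, during which the arm holds its last target.

## Working session

There is one attempt and no reset: what is moved stays moved. The work goes in short steps, each a Python script; the robot and the scene stay as the last script left them, time stands still between calls to the robot, and variables do not carry over. Pictures are saved under pics/ and viewed, and the job is handed in when it is done.

```bash
ls; mkdir -p pics; python3 - <<'E'
from rig import ctrl
import cv2
s=ctrl.read_state();print(s)
for n in ("scene","side","wrist"):
    c=ctrl.capture(n);cv2.imwrite(f"pics/{n}0.png",c["pixels"][:,:,::-1]);print(n,c["mtx"].tolist(),c["R"].round(4).tolist(),c["t"].tolist())
E
```

```text
pics
{'t': 0.0, 'joint_positions': array([-1.25183244,  0.38383107,  0.04382311,  1.59960607, -0.01789903,
        1.1611772 , -0.04991646]), 'qvel': array([-0.00153731,  0.00073998, -0.00107655,  0.00218204, -0.00139062,
       -0.00043739, -0.00111359]), 'joint_efforts': array([-3.51928365e-04, -4.33456349e+01,  1.02441475e+00, -2.49507415e+01,
        1.06428762e-02,  1.15082317e-02,  1.07301730e-05]), 'tcp_pos': array([262.73723288, 593.49239499, 229.87465279]), 'orientation': array([-1.37957361, -0.89547682,  0.89897213]), 'wrist_force': array([-0.10885261,  0.61404849,  0.23771511]), 'wrist_torque': array([-0.01870552,  0.03960246, -0.01426187]), 'grip_width': 85.25126811611408}
scene [[378.8541513960899, 0.0, 256.98937078072174], [0.0, 378.8541513960899, 188.8898963264986], [0.0, 0.0, 1.0]] [[-0.5842, 0.8115, 0.0127], [0.589, 0.4347, -0.6813], [-0.5584, -0.3906, -0.7319]] [266.0110825850564, -213.92175211142097, 1675.3806028620506]
side [[451.39944227835986, 0.0, 247.29385493718632], [0.0, 451.39944227835986, 186.4141691255796], [0.0, 0.0, 1.0]] [[0.796, -0.6053, 0.0019], [-0.3143, -0.4161, -0.8533], [0.5173, 0.6786, -0.5215]] [-384.67326463497943, 259.8066632611384, 1182.7271704153861]
wrist [[265.7585678578214, 0.0, 257.573533055683], [0.0, 265.7585678578214, 189.65032323952758], [0.0, 0.0, 1.0]] [[0.4051, 0.9143, -0.0022], [0.8688, -0.3842, 0.3125], [0.2849, -0.1285, -0.9499]] [-648.2689006938001, -41.258124112853395, 379.43433281461085]
```

View pics/scene0.png

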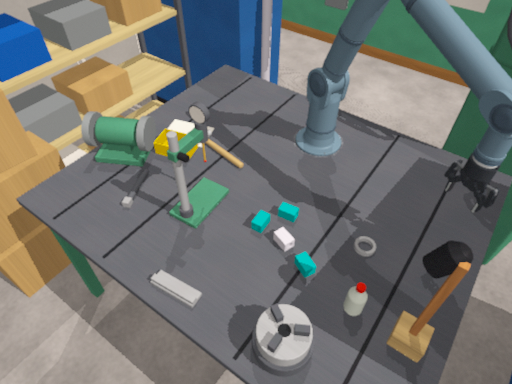

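View pics/side0.png

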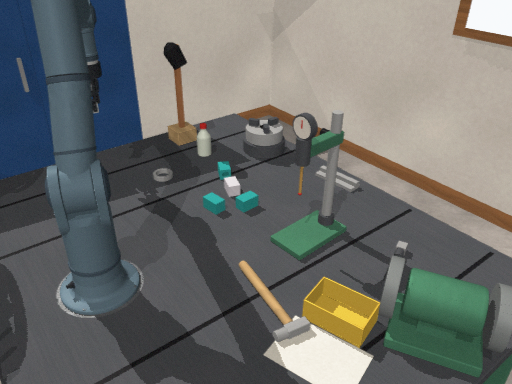

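View pics/wrist0.png

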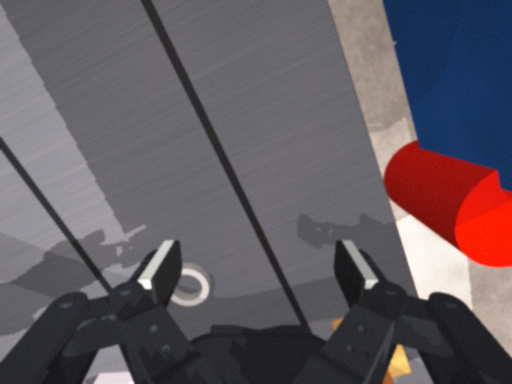

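```bash
python3 - <<'E'
import cv2,numpy as np
a=cv2.imread("pics/scene0.png")[190:290,235:335];b=cv2.imread("pics/side0.png")[150:220,190:270]
cv2.imwrite("pics/crop1.png",cv2.resize(a,None,fx=6,fy=6,interpolation=cv2.INTER_CUBIC))
cv2.imwrite("pics/crop2.png",cv2.resize(b,None,fx=8,fy=8,interpolation=cv2.INTER_CUBIC))
c=cv2.imread("pics/side0.png")[100:260,260:360]
cv2.imwrite("pics/crop3.png",cv2.resize(c,None,fx=3.7,fy=3.7,interpolation=cv2.INTER_CUBIC))
c=cv2.imread("pics/scene0.png")[95:235,150:250]
cv2.imwrite("pics/crop4.png",cv2.resize(c,None,fx=4,fy=4,interpolation=cv2.INTER_CUBIC))
E
```

```text
(no output)
```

View pics/crop1.png

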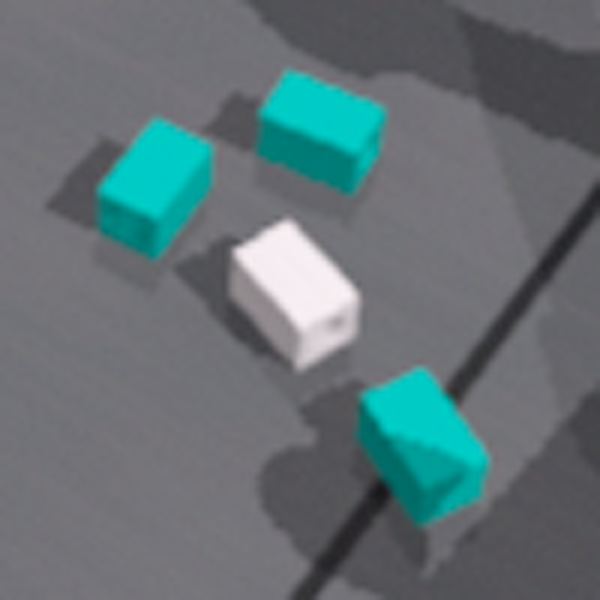

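View pics/crop2.png

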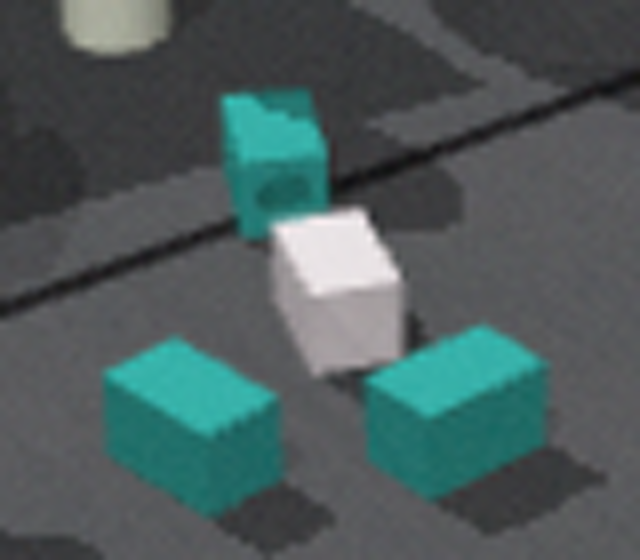

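View pics/crop3.png

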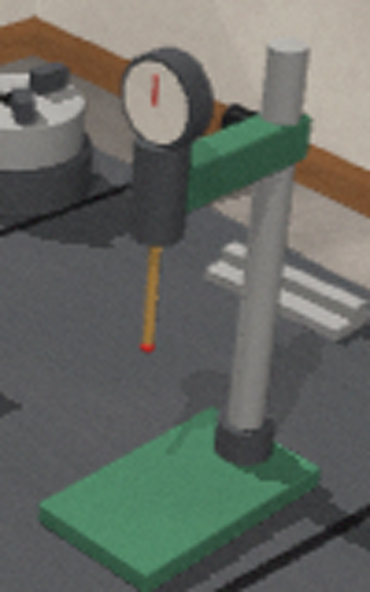

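View pics/crop4.png

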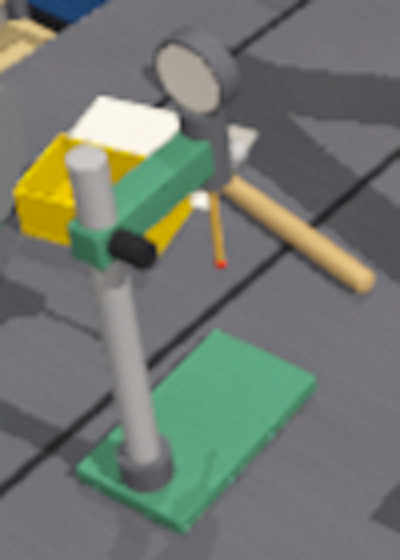

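```bash
cat > h.py <<'E'
import numpy as np,cv2
from rig import ctrl
from scipy.spatial.transform import Rotation as Rot
def ray(c,p):
    d=c["R"].T@np.linalg.inv(c["mtx"])@np.array([p[0],p[1],1.]); o=-c["R"].T@c["t"]; return o,d/np.linalg.norm(d)
def onz(c,p,z):
    o,d=ray(c,p); return o+d*(z-o[2])/d[2]
def tri(cs,ps):
    A=np.zeros((3,3));b=np.zeros(3);L=[]
    for c,p in zip(cs,ps):
        o,d=ray(c,p);M=np.eye(3)-np.outer(d,d);A+=M;b+=M@o
    return np.linalg.solve(A,b)
def proj(c,X):
    x=c["R"]@np.asarray(X,float)+c["t"];u=c["mtx"]@x;return u[:2]/u[2]
E
python3 - <<'E'
from h import *
np.set_printoptions(precision=1,suppress=True)
S=ctrl.capture("scene");D=ctrl.capture("side")
A=np.array([(231,262),(288,220),(358,295),(298,320)])/6+[235,190]
B=np.array([(275,228),(365,208),(403,282),(315,294)])/8+[190,150]
for n,c,P in(("scene",S,A),("side",D,B)):
    Q=np.array([onz(c,p,40) for p in P]);print(n,Q[:,:2].tolist(),Q.mean(0),[np.linalg.norm(Q[i]-Q[i-1]) for i in range(4)])
h=np.array([335,322])/6+[235,190];print("hole",onz(S,h,20))
t=tri([S,D],[np.array([221,264])/4+[150,95],np.array([148,348])/3.7+[260,100]]);print("tip",t,proj(S,t),proj(D,t))
print(onz(S,np.array([221,264])/4+[150,95],175),onz(D,np.array([148,348])/3.7+[260,100],175))
# base corners
for n,c,P in(("scene",S,np.array([(217,330),(316,378),(185,520),(80,467)])/4+[150,95]),("side",D,np.array([(40,510),(145,575),(318,465),(215,410)])/3.7+[260,100])):
    print(n,np.array([onz(c,p,20) for p in P])[:,:2].tolist())
E
```

```text
scene [[560.005161128482, 143.36131370230243], [516.2516184043462, 153.07961851354565], [536.918970395248, 212.9404887049721], [570.7406008212644, 195.13033096554892]] [546.  176.1  40. ] [np.float64(52.87041529815783), np.float64(44.81983879173379), np.float64(63.328218184239475), np.float64(38.22439539583548)]
side [[537.0255873123356, 203.1956208983479], [578.6315342119931, 193.59801853462818], [554.6188608407027, 132.97321867768756], [519.0337471126721, 147.57728484169434]] [547.3 169.3  40. ] [np.float64(58.456014399555805), np.float64(42.69858063857859), np.float64(65.20716862531592), np.float64(38.46529692540484)]
hole [547.1 206.1  20. ]
tip [ 527.6 -176.9  171.9] [204.5 161.1] [299. 194.]
[ 528.  -172.5  175. ] [ 526.1 -182.3  175. ]
scene [[483.5668703932271, -234.238478584787], [476.19381971996563, -116.40406547593341], [676.2568669060593, -102.66698481515073], [687.35666818528, -218.73397931485]]
side [[468.61188849873054, -133.1694356805334], [480.98294194999926, -241.68275550985834], [689.7305479041213, -225.2817883460183], [678.850533479589, -116.96440754028811]]
```

```bash
cat >> h.py <<'E'
def rv(yt,zt):
    yt=np.array(yt,float);zt=np.array(zt,float);yt/=np.linalg.norm(yt);zt/=np.linalg.norm(zt)
    return Rot.from_matrix(np.column_stack([np.cross(yt,zt),yt,zt])).as_rotvec()
def cs(d,z=0): d=np.radians(d);return np.array([np.cos(d),np.sin(d),z])
E
python3 - <<'E'
from h import *
np.set_printoptions(precision=3,suppress=True)
R0=Rot.from_rotvec(ctrl.read_state()["orientation"]).as_matrix();print(R0)
for n in("scene","side"):
    c=ctrl.capture(n);p=c["pixels"].astype(int)
    m=((p[...,0]>150)&(p[...,1]<100)&(p[...,2]<100)).astype(np.uint8)
    k=cv2.connectedComponentsWithStats(m);print(n,k[2].tolist()[1:],k[3][1:])
for s in(1,-1):
  print("pick",s)
  for z in(150,5):print(ctrl.inverse_kinematics([546.5,172,z],rv([0,0,-1],s*cs(71))))
  for yaw in(-60,-40,-20,0,20):
    a=cs(yaw)
    for z in (110,186):print(yaw,z,ctrl.inverse_kinematics(np.array([527.6,-177,z])+a*15,rv(a,[0,0,s])))
E
```

```text
[[ 0.405 -0.    -0.914]
 [ 0.914 -0.001  0.405]
 [-0.001 -1.    -0.   ]]
scene [[204, 161, 3, 1, 3], [357, 282, 9, 11, 79]] [[205.    161.   ]
 [360.899 287.051]]
side [[301, 121, 2, 7, 9], [200, 123, 5, 6, 24], [298, 193, 3, 2, 5]] [[301.556 124.111]
 [202.208 125.75 ]
 [299.2   193.4  ]]
pick 1
[-0.864  0.367  0.584  1.882 -0.244  0.963 -0.502]
[-0.806  0.601  0.525  1.942 -0.447  0.715 -0.344]
-60 110 [-0.495  0.886  0.148  2.265  1.695  1.457  1.552]
-60 186 [-0.424  0.671  0.083  2.324  1.727  1.496  1.709]
-40 110 [-0.505  0.943  0.255  2.445  2.124  1.512  1.268]
-40 186 None
-20 110 None
-20 186 None
0 110 [0.236 0.952 0.258 2.463 3.541 1.888 1.476]
0 186 None
20 110 [ 1.874  1.447 -1.05   2.248 -1.44   0.483  1.67 ]
20 186 [ 1.974  1.446 -1.258  2.307 -1.397  0.315  1.518]
pick -1
[-0.46   0.326  0.098  1.863 -0.038  0.954  2.465]
[-0.368  0.54  -0.011  1.92   0.009  0.682  2.426]
-60 110 [-1.024  1.116  0.662  2.285  1.472  0.972 -1.648]
-60 186 [-1.028  0.884  0.716  2.348  1.541  1.039 -1.513]
-40 110 [-0.51   0.945  0.26   2.445  2.122  1.508 -1.876]
-40 186 None
-20 110 [ 0.763  1.021 -0.512  2.488  3.262  1.819 -1.107]
-20 186 None
0 110 [ 1.242  1.038 -0.6    2.426  3.927  1.34  -1.061]
0 186 None
20 110 [ 0.621  0.885  0.134  2.293  4.198  1.676 -1.594]
20 186 [ 1.974  1.446 -1.258  2.307 -1.397  0.315 -1.623]
```

```bash
python3 - <<'E'
from h import *
np.set_printoptions(precision=3,suppress=True)
ctrl.move_pose([546.5,172,200],rv([0,0,-1],cs(71)))
for yaw in(-50,-60,-70,-80,-90,-110):
    a=cs(yaw)
    for z,b in ((120,-110),(120,15),(186,15)):print(yaw,z,b,ctrl.inverse_kinematics(np.array([527.6,-177,z])+a*b,rv(a,[0,0,1])))
c=ctrl.capture("wrist");cv2.imwrite("pics/w1.png",c["pixels"][:,:,::-1])
s=ctrl.read_state();print(s["t"],s["tcp_pos"])
E
```

```text
-50 120 -110 [-0.987  0.91   0.258  2.454  1.484  1.347  1.387]
-50 120 15 [-1.299  1.429  0.896  2.398  1.672  0.62   1.119]
-50 186 15 [-1.204  1.082  0.907  2.456  1.782  0.825  1.301]
-60 120 -110 [-0.5    0.849 -0.173  2.292  1.48   1.701  1.567]
-60 120 15 [-1.049  1.107  0.693  2.296  1.468  0.95   1.509]
-60 186 15 [-1.557  1.965  1.321  2.359 -0.913  0.247 -2.667]
-70 120 -110 [-0.262  0.904 -0.391  2.129  1.448  1.892  1.673]
-70 120 15 [-0.607  0.889  0.261  2.171  1.458  1.38   1.689]
-70 186 15 [-0.599  0.72   0.262  2.219  1.483  1.415  1.802]
-80 120 -110 [-0.233  0.939 -0.391  1.969  1.351  1.941  1.754]
-80 120 15 [-0.185  0.885 -0.173  2.036  1.482  1.728  1.784]
-80 186 15 [-0.188  0.737 -0.173  2.081  1.472  1.726  1.886]
-90 120 -110 [-0.377  0.948 -0.173  1.814  1.163  1.864  1.863]
-90 120 15 [ 0.021  0.956 -0.39   1.907  1.458  1.933  1.832]
-90 186 15 [ 0.016  0.817 -0.39   1.949  1.436  1.927  1.925]
-110 120 -110 [-0.453  1.065  0.095  1.49   0.876  1.907  2.069]
-110 120 15 [-0.104  0.996 -0.173  1.672  1.123  1.929  1.928]
-110 186 15 [-0.365  0.879  0.159  1.726  0.982  1.783  2.088]
2.25 [546.036 174.462 199.921]
```

View pics/w1.png

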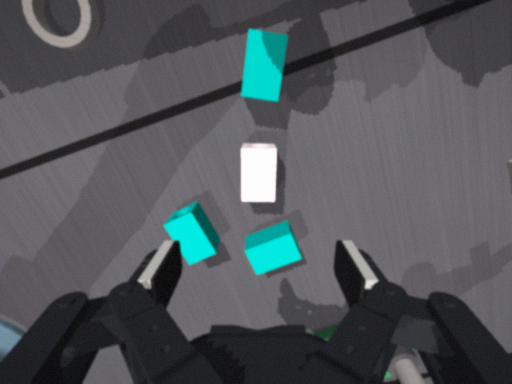

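```bash
python3 - <<'E'
import cv2
a=cv2.imread("pics/w1.png")[125:215,215:305]
cv2.imwrite("pics/w1c.png",cv2.resize(a,None,fx=6.6,fy=6.6,interpolation=cv2.INTER_CUBIC))
E
```

```text
(no output)
```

View pics/w1c.png

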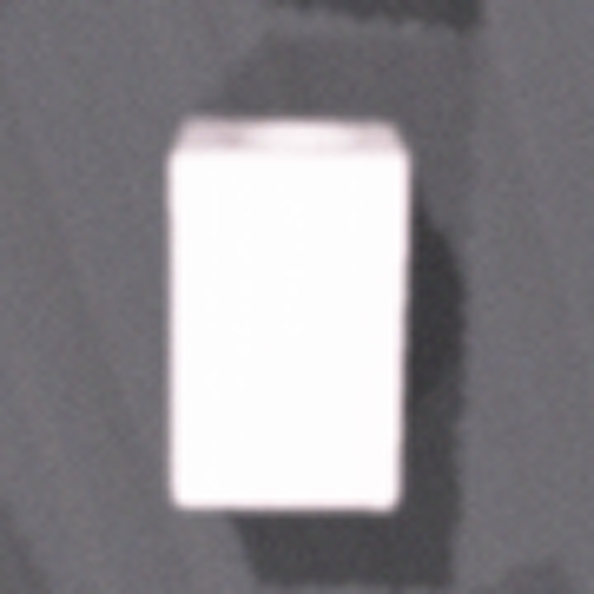

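Four spacer-shaped blocks appear in the scene picture. Three are teal, at (288,212), (261,221) and (305,265), and one is silvery white, at (284,239). Only the white one matches "aluminium". The enlarged wrist crop shows its hole's lit rim in the far (+y) end, at about (300,135) in the crop. The near end is plain in the side view.

```bash
python3 - <<'E'
from h import *
np.set_printoptions(precision=2,suppress=True)
c=ctrl.capture("wrist")
P=np.array([(170,150),(408,150),(401,508),(172,508)])/6.6+[215,125]
Q=np.array([onz(c,p,40) for p in P]);print(Q,Q.mean(0))
d=(Q[0]+Q[1]-Q[2]-Q[3])/2;print(np.linalg.norm(d),np.linalg.norm(Q[0]-Q[1]),np.degrees(np.arctan2(d[1],d[0])))
# teal blocks
T=c["pixels"].astype(int);m=((T[...,1]>150)&(T[...,0]<90)).astype(np.uint8)
k=cv2.connectedComponentsWithStats(m)
for s in k[3][1:][k[2][1:,4]>200]:print(s,onz(c,s,40))
E
```

```text
[[538.72 209.51  40.  ]
 [577.52 196.31  40.  ]
 [556.49 133.87  40.  ]
 [516.61 147.43  40.  ]] [547.34 171.78  40.  ]
65.88991704383263 40.99117845701267 70.89090735089694
[259.46  69.84] [584.82 279.57  40.  ]
[188.91 235.61] [438.52 125.86  40.  ]
[271.21 248.52] [531.58  74.6   40.  ]
```

```bash
python3 - <<'E'
from h import *
np.set_printoptions(precision=2,suppress=True)
p=np.array([547.3,171.8,0]);o=rv([0,0,-1],cs(70.9))
ctrl.move_pose(p+[0,0,120],o)
ctrl.movel(p+[0,0,5],velocity=100)
s=ctrl.read_state();print(s["t"],s["tcp_pos"],s["wrist_force"])
ctrl.close_gripper(squeeze=80)
s=ctrl.read_state();print(s["t"],s["tcp_pos"],s["wrist_force"],s["grip_width"])
ctrl.movel(p+[0,0,230],velocity=150)
s=ctrl.read_state();print(s["t"],s["tcp_pos"],s["wrist_force"],s["grip_width"])
for n in("wrist","side"):
    c=ctrl.capture(n);cv2.imwrite(f"pics/{n}2.png",c["pixels"][:,:,::-1])
E
```

```text
4.0167 [548.11 172.     5.75] [ 0.4  -0.14 -0.37]
4.5083 [547.82 172.09   5.55] [-0.59  0.12  3.77] 39.02936870107523
6.1583 [546.49 171.58 228.82] [ 0.67 -0.6  -2.49] 39.2720751177185
```

View pics/side2.png

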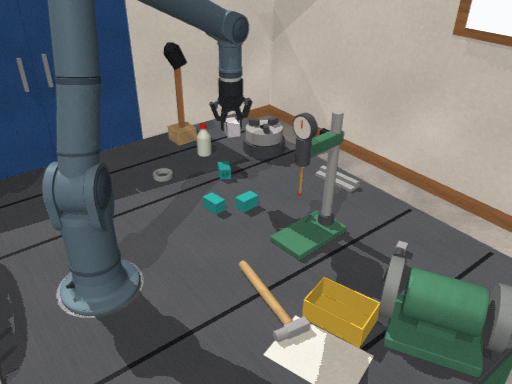

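View pics/wrist2.png

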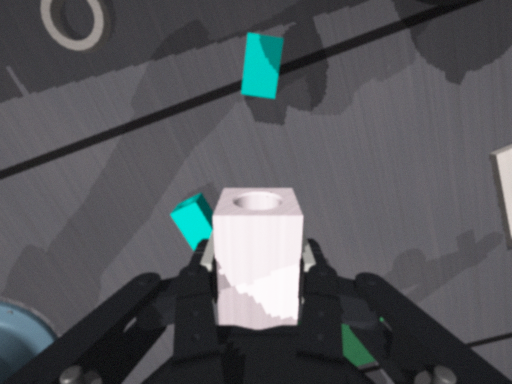

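```bash
python3 - <<'E'
from h import *
np.set_printoptions(precision=2,suppress=True)
print(ctrl.read_state()["joint_positions"])
c=ctrl.capture("wrist");o=-c["R"].T@c["t"];print("cam",o,c["R"][2])
for yaw in(-65,-70,-75,-80,-90):
    a=cs(yaw)
    for z,b in ((250,-200),(130,-200),(130,-120),(130,14)):
        print(yaw,z,b,ctrl.inverse_kinematics(np.array([527.6,-177,z])+a*b,rv(a,[0,0,1])))
E
```

```text
[-0.88  0.27  0.6   1.81 -0.17  1.11 -0.56]
cam [573.94 246.77 370.74] [-0.1  -0.3  -0.95]
-65 250 -200 [-0.51  0.56 -0.39  2.24  1.25  1.89  1.85]
-65 130 -200 [-0.49  0.87 -0.39  2.17  1.29  1.89  1.61]
-65 130 -120 [-0.3   0.87 -0.39  2.21  1.47  1.87  1.64]
-65 130 14 [-0.82  0.93  0.48  2.24  1.47  1.2   1.63]
-70 250 -200 [-0.47  0.61 -0.39  2.14  1.23  1.94  1.88]
-70 130 -200 [-0.46  0.89 -0.39  2.08  1.26  1.92  1.67]
-70 130 -120 [-0.29  0.88 -0.39  2.13  1.42  1.89  1.68]
-70 130 14 [-0.61  0.86  0.26  2.18  1.46  1.39  1.71]
-75 250 -200 [-0.63  0.62 -0.17  2.06  1.15  1.87  1.95]
-75 130 -200 [-0.43  0.91 -0.39  1.99  1.23  1.96  1.72]
-75 130 -120 [-0.27  0.9  -0.39  2.05  1.37  1.92  1.73]
-75 130 14 [-0.4   0.84  0.04  2.11  1.46  1.56  1.76]
-80 250 -200 [-0.59  0.66 -0.17  1.96  1.12  1.92  1.99]
-80 130 -200 [-0.58  0.9  -0.17  1.9   1.11  1.85  1.81]
-80 130 -120 [-0.25  0.92 -0.39  1.97  1.33  1.95  1.77]
-80 130 14 [-0.19  0.86 -0.17  2.04  1.48  1.73  1.8 ]
-90 250 -200 [-0.68  0.75  0.04  1.77  1.01  1.91  2.1 ]
-90 130 -200 [-0.51  0.97 -0.17  1.71  1.06  1.94  1.9 ]
-90 130 -120 [-0.39  0.93 -0.17  1.81  1.15  1.88  1.88]
-90 130 14 [ 0.02  0.94 -0.39  1.91  1.45  1.93  1.84]
```

```bash
python3 - <<'E'
from h import *
np.set_printoptions(precision=2,suppress=True)
a=cs(-75);tip=np.array([527.6,-177,0]);o=rv(a,[0,0,1])
def st():
    s=ctrl.read_state();print(round(s["t"],2),s["tcp_pos"],s["wrist_force"],s["grip_width"],s["joint_positions"])
ctrl.move_pose(tip+[0,0,250]+a*-200,o);st()
ctrl.movel(tip+[0,0,125]+a*-110,velocity=120);st()
for n in("wrist","side","scene"):
    c=ctrl.capture(n);cv2.imwrite(f"pics/{n}3.png",c["pixels"][:,:,::-1])
E
```

```text
8.46 [476.04  16.17 249.98] [ 0.75 -0.36 -2.42] 39.03432810537332 [-0.63  0.62 -0.17  2.06  1.15  1.87  1.95]
9.89 [499.48 -70.   125.36] [ 0.43  0.22 -2.07] 38.921536584886674 [-0.53  0.86 -0.09  2.07  1.27  1.7   1.75]
```

View pics/side3.png

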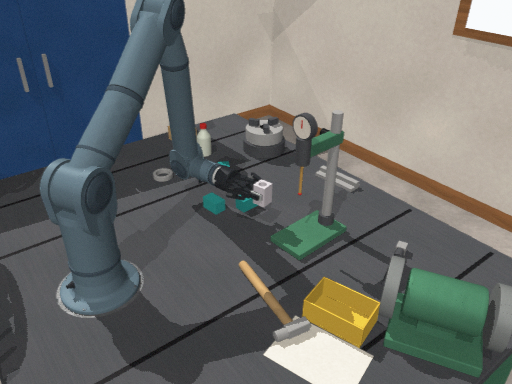

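View pics/wrist3.png

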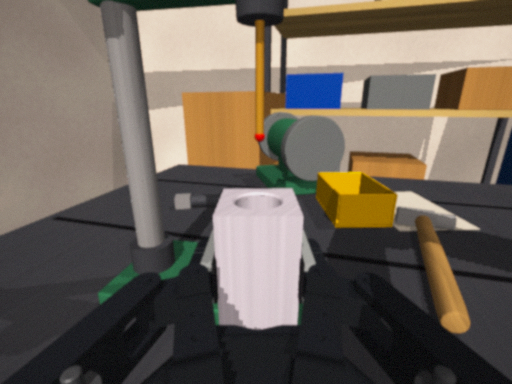

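View pics/scene3.png

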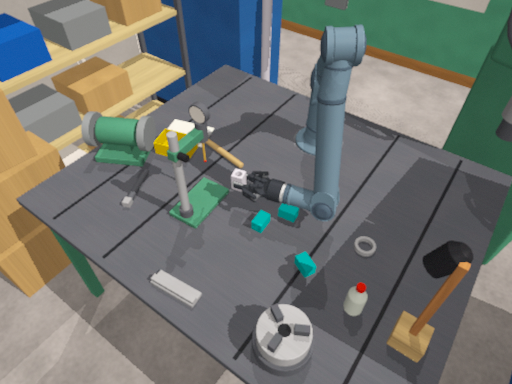

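The wrist view shows the hole facing up at (258,201) and the red tip beyond it at (260,137), so the two are laterally aligned. Next I'll triangulate the tip.

```bash
python3 - <<'E'
from h import *
np.set_printoptions(precision=2,suppress=True)
W=ctrl.capture("wrist");S=ctrl.capture("scene");D=ctrl.capture("side")
p=W["pixels"].astype(int);m=((p[...,0]>150)&(p[...,1]<70)&(p[...,2]<70))[100:170,230:290].astype(np.uint8)
mm=cv2.moments(m,True);w=(mm["m10"]/mm["m00"]+230,mm["m01"]/mm["m00"]+100);print(w,mm["m00"])
for c,P in(([W,S,D],[w,(205,161),(299,193.6)]),([W,S],[w,(205,161)]),([W,D],[w,(299,193.6)])):print("ball",tri(c,P))
st=ctrl.read_state();T=st["tcp_pos"];a=cs(-75)
m0=T-a*14.4+[0,0,32];print("pred mouth",m0,[proj(c,m0) for c in(W,S,D)])
for n,c,b in(("W",W,(200,160,320,260)),("S",S,(210,150,270,210)),("D",D,(230,160,310,220))):
    i=c["pixels"][b[1]:b[3],b[0]:b[2],::-1];f=10 if n!="W" else 6
    cv2.imwrite(f"pics/m{n}.png",cv2.resize(i,None,fx=f,fy=f,interpolation=cv2.INTER_CUBIC))
E
```

```text
(259.0612244897959, 136.42857142857144) 49.0
ball [ 527.13 -175.93  173.49]
ball [ 526.99 -174.48  174.16]
ball [ 527.04 -177.55  174.07]
pred mouth [495.54 -56.52 157.24] [array([258.89, 200.27]), array([237.44, 173.29]), array([262.46, 184.16])]
```

View pics/mW.png

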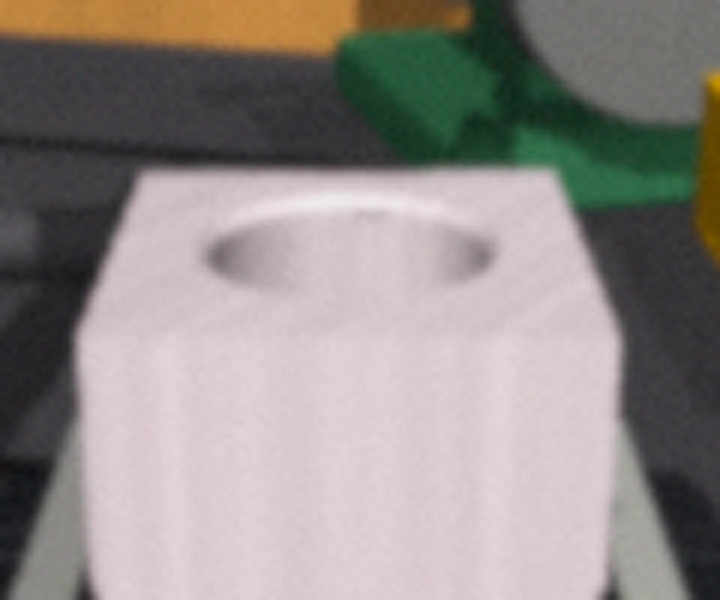

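View pics/mS.png

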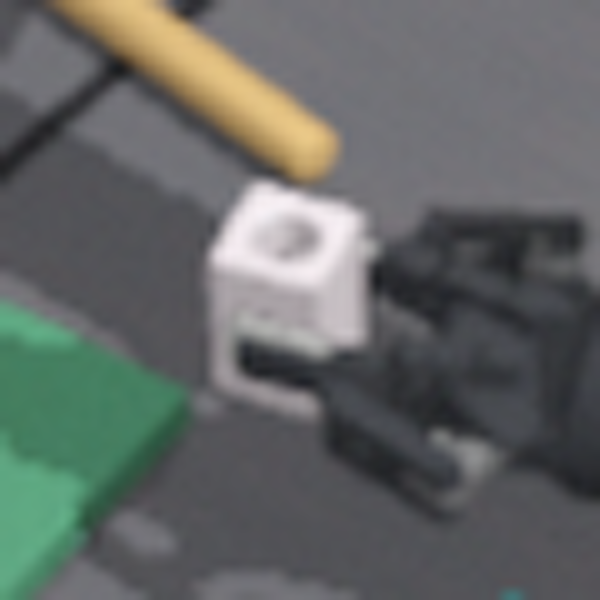

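View pics/mD.png

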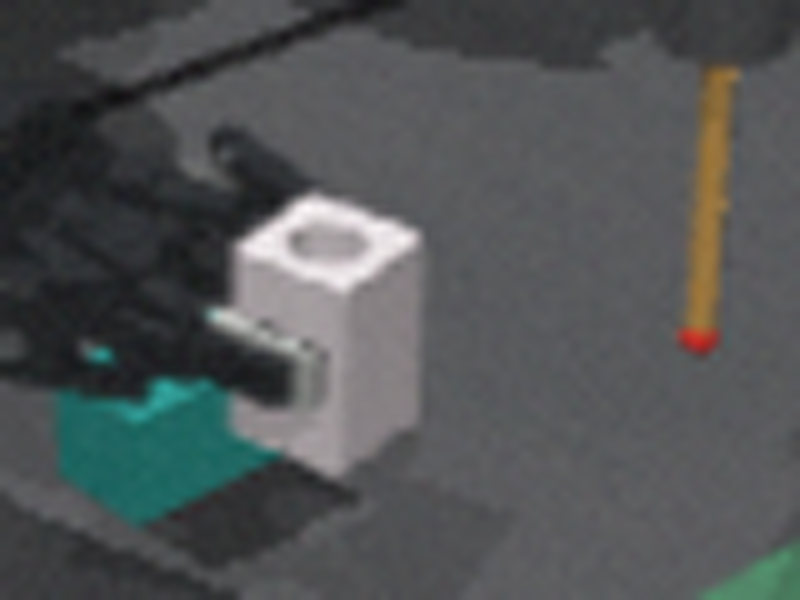

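```bash
python3 - <<'E'
from h import *
np.set_printoptions(precision=2,suppress=True)
a=cs(-75)
t=np.array([527.0,-176.6,118])+a*14.4
ctrl.movel(t,velocity=80)
s=ctrl.read_state();print(round(s["t"],2),s["tcp_pos"],s["wrist_force"],s["grip_width"],t)
ctrl.movel(t+(t-s["tcp_pos"]),velocity=10)
s=ctrl.read_state();print(round(s["t"],2),s["tcp_pos"])
I=[]
for n,b in(("wrist",(200,60,320,260)),("scene",(180,130,250,200)),("side",(260,150,340,230))):
    c=ctrl.capture(n);i=c["pixels"][b[1]:b[3],b[0]:b[2],::-1];f=560/i.shape[0]
    cv2.imwrite(f"pics/{n}4.png",cv2.resize(i,None,fx=f,fy=f,interpolation=cv2.INTER_CUBIC))
E
```

```text
11.89 [ 530.94 -189.83  117.81] [ 0.74 -0.04 -2.15] 39.525522352037754 [ 530.73 -190.51  118.  ]
12.14 [ 530.52 -191.01  118.18]
```

View pics/side4.png

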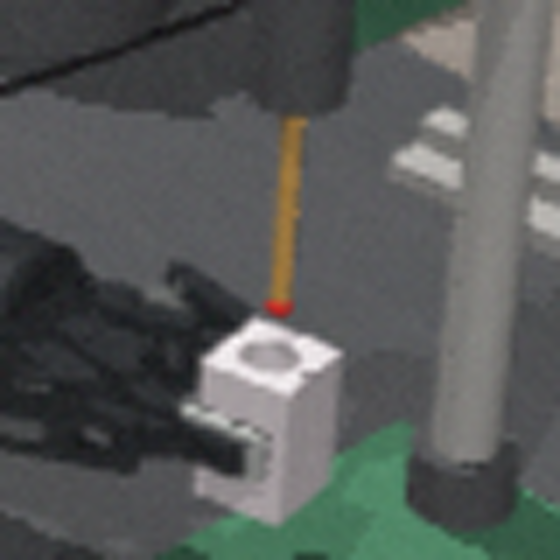

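View pics/wrist4.png

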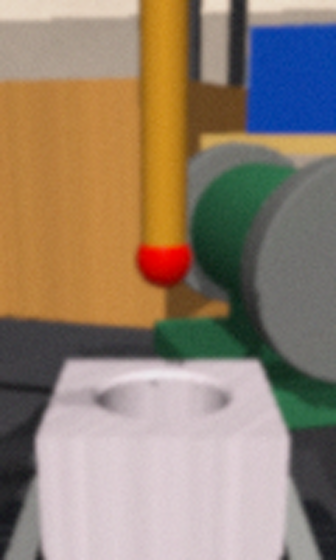

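View pics/scene4.png

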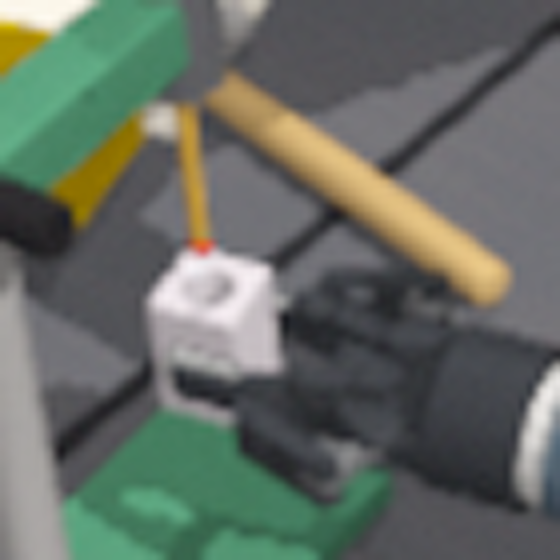

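The tip lines up with the hole to within about 3 mm in all three views: side tip (277,308) and hole (270,352), wrist 165 against 163 px sideways, scene tip (203,247) and hole (205,287). I'll raise it slowly.

```bash
python3 - <<'E'
from h import *
np.set_printoptions(precision=2,suppress=True)
def st():
    s=ctrl.read_state();print(round(s["t"],2),s["tcp_pos"],s["wrist_force"],s["wrist_torque"],s["grip_width"]);return s
t=np.array([530.7,-190.5,118])
ctrl.pause(.3);st()
ok=True
for z in list(range(124,167,6))+list(range(168,187,2)):
    ctrl.movel([t[0],t[1],z],velocity=20);s=st()
    if abs(s["wrist_force"][2]+2.2)>8 or np.hypot(*s["wrist_force"][:2])>6: print("STOP");break
ctrl.pause(.5);st()
for n,b in(("wrist",(200,60,320,260)),("scene",(180,110,250,180)),("side",(260,130,340,210))):
    c=ctrl.capture(n);i=c["pixels"][b[1]:b[3],b[0]:b[2],::-1];f=560/i.shape[0]
    cv2.imwrite(f"pics/{n}5.png",cv2.resize(i,None,fx=f,fy=f,interpolation=cv2.INTER_CUBIC))
E
```

```text
12.59 [ 530.5  -191.22  118.18] [-0.08 -0.89 -2.52] [1.5  0.4  0.05] 38.99135897506436
13.03 [ 530.76 -190.47  124.18] [-0.02 -0.19 -2.42] [ 1.51  0.37 -0.01] 38.8482855252814
13.48 [ 530.72 -190.52  130.12] [-1.08 -0.32 -2.47] [1.51 0.39 0.02] 38.97347051948082
13.93 [ 530.73 -190.5   136.13] [-1.26 -0.29 -1.85] [1.53 0.41 0.  ] 38.587689766700514
14.38 [ 530.71 -190.51  142.13] [-0.19 -0.53 -3.01] [ 1.44  0.38 -0.  ] 38.91544680977541
14.83 [ 530.7  -190.54  148.14] [-0.09 -1.02 -2.55] [ 1.44  0.39 -0.03] 39.16178602683539
15.28 [ 530.72 -190.52  154.12] [-0.16 -0.1  -2.02] [1.53 0.44 0.04] 39.171641261112065
15.73 [ 530.74 -190.49  160.12] [ 0.18  0.04 -2.26] [ 1.51  0.43 -0.06] 38.960593512640045
16.18 [ 530.71 -190.52  166.13] [-0.16 -0.7  -1.66] [ 1.5   0.37 -0.01] 39.09529329100687
16.43 [ 530.71 -190.52  168.1 ] [-0.05  0.79 -2.2 ] [ 1.48  0.43 -0.  ] 39.05452661616979
16.68 [ 530.73 -190.51  170.11] [ 0.09 -0.73 -2.19] [ 1.51  0.41 -0.  ] 38.682897235862875
16.93 [ 530.72 -190.49  172.09] [-0.72  0.19 -2.21] [ 1.49  0.41 -0.03] 39.289695128452756
17.18 [ 530.59 -190.47  173.71] [ 0.3  -0.06 -3.37] [1.74 0.48 0.  ] 38.86943504666653
17.43 [ 530.59 -190.49  175.81] [ 0.21 -0.   -4.54] [1.85 0.49 0.01] 39.35619380105342
17.68 [ 530.63 -190.47  177.98] [-0.41 -0.14 -4.1 ] [ 1.87  0.52 -0.07] 38.80526657105701
17.93 [ 530.6  -190.52  180.02] [-1.02 -0.99 -4.19] [ 1.91  0.54 -0.14] 38.99800513136263
18.18 [ 530.62 -190.49  182.01] [-0.42  0.49 -5.13] [ 1.94  0.52 -0.08] 38.86184727275148
18.43 [ 530.63 -190.5   184.06] [-1.19  0.85 -4.92] [ 2.01  0.58 -0.15] 38.71508069338545
18.68 [ 530.65 -190.48  186.04] [-1.03  0.89 -5.56] [ 2.01  0.58 -0.13] 38.840316563133115
19.18 [ 530.67 -190.49  185.96] [-0.53  0.64 -5.57] [ 2.05  0.52 -0.15] 39.1569493301052
```

View pics/side5.png

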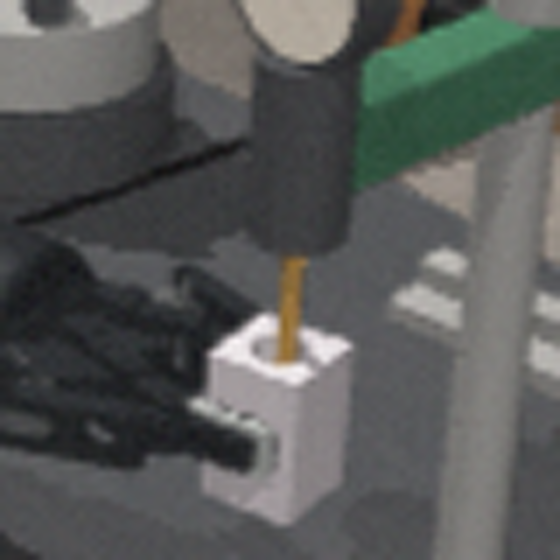

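View pics/wrist5.png

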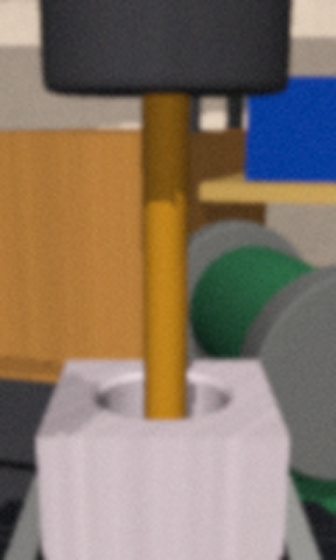

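View pics/scene5.png

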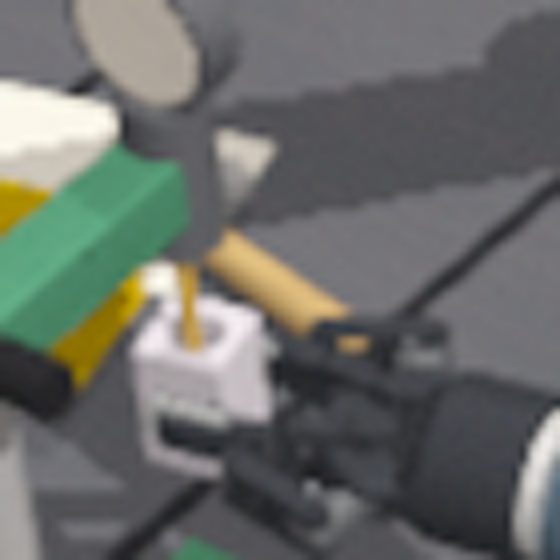

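The tip is in the hole and the spring force stepped up at z≈174, as expected. The scene view puts the stem (193,330) slightly off the hole's centre (207,327) along the tool axis, so I'll centre it by 3 mm and check again.

```bash
python3 - <<'E'
from h import *
np.set_printoptions(precision=2,suppress=True)
def st():
    s=ctrl.read_state();print(round(s["t"],2),s["tcp_pos"],s["wrist_force"],s["wrist_torque"],s["grip_width"],Rot.from_rotvec(s["orientation"]).as_matrix()[:,2]);return s
t=np.array([530.7,-190.5,186]);a=cs(-75)
for k in(1,2,3):
    ctrl.movel(t+a*k,velocity=5);st()
ctrl.pause(1);
F=np.mean([(ctrl.pause(.05),ctrl.read_state()["wrist_force"])[1] for _ in range(15)],0);print(F);st()
for n,b in(("scene",(180,110,250,180)),("side",(260,130,340,210))):
    c=ctrl.capture(n);i=c["pixels"][b[1]:b[3],b[0]:b[2],::-1];f=560/i.shape[0]
    cv2.imwrite(f"pics/{n}6.png",cv2.resize(i,None,fx=f,fy=f,interpolation=cv2.INTER_CUBIC));cv2.imwrite(f"pics/{n}6f.png",c["pixels"][:,:,::-1])
E
```

```text
19.68 [ 531.28 -191.26  186.  ] [-0.98  1.12 -5.28] [ 2.12  0.55 -0.08] 38.88993374065343 [-0. -0.  1.]
20.03 [ 531.54 -192.35  186.03] [ 0.7   1.23 -5.12] [2.09 0.54 0.1 ] 38.74276218695967 [-0. -0.  1.]
20.38 [ 531.63 -193.42  186.03] [-0.28  1.62 -5.24] [2.08 0.58 0.13] 38.9016218360377 [-0. -0.  1.]
[ 1.42  0.65 -5.37]
22.13 [ 531.53 -193.38  186.01] [ 1.9   0.39 -5.08] [2.1  0.59 0.38] 39.07554262470883 [-0. -0.  1.]
```

View pics/side6.png

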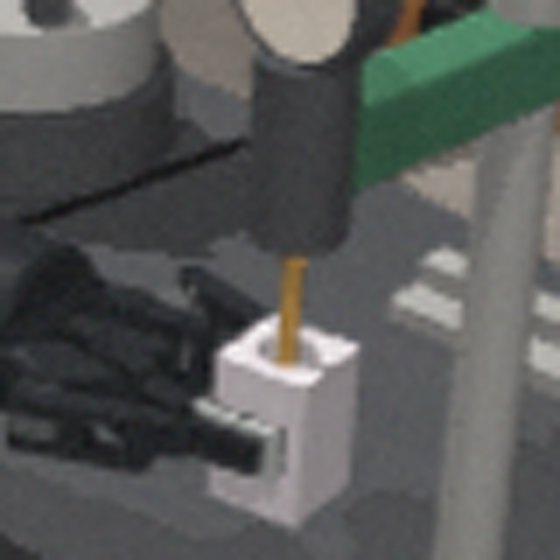

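View pics/scene6.png

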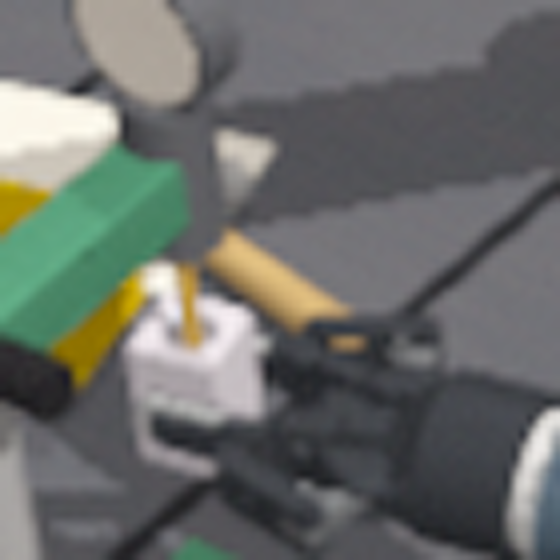

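View pics/side6f.png

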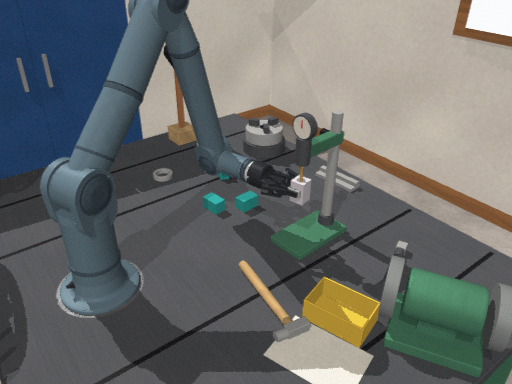

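```bash
python3 - <<'E'
from h import *
np.set_printoptions(precision=3,suppress=True)
for _ in range(3):
    ctrl.pause(.4);s=ctrl.read_state();print(s["t"],s["tcp_pos"],s["wrist_force"],s["wrist_torque"],abs(s["qvel"]).max())
ctrl.finish_job()
E
```

```text
22.6333 [ 531.474 -193.414  185.991] [ 1.134  0.532 -5.106] [2.025 0.527 0.315] 0.0015555278883615544
23.0333 [ 531.48  -193.376  185.997] [ 1.837  1.003 -5.773] [2.053 0.547 0.295] 0.0021765816460686464
23.4333 [ 531.477 -193.407  186.005] [ 1.331  0.704 -4.788] [2.025 0.517 0.344] 0.0012611993828657928
the job is handed in; nothing more can be done
```

I picked the white aluminium spacer, turned it hole-up and raised it slowly from below onto the plunger. I handed the job in at about 23 s with the gripper still holding the spacer there. `finish_job` gives no verdict, so the result rests on my own checks.

**What the last checks showed:**
- **Contact and lift:** contact began with the tool at about z 174 mm, and it finished at 186 mm, so the plunger should be up about 12 mm. The downward force on the wrist rose by about 3 N, which fits the spring.
- **Fit:** the stem goes into the hole in both the scene and side views. It first looked 3–6 mm off centre along the tool axis, so I shifted the spacer 3 mm. It then looked centred in the side view and about 2 mm off in the scene view.
- **Steadiness:** the arm was still, the spacer's commanded axis was vertical, and the grip width held at 39 mm.
- **Bystanders:** nothing looked moved in the last views. The arm hid the bottle in the side view at that point, and I did not measure the bystanders' positions.

**Disagreements:**
- The scene and side cameras differed by about 3 mm in the tip's y position. I used a value in between, closer to the side camera's.
- After the 3 mm shift, a steady sideways force of about 1.5 N stayed on the wrist, probably friction between tip and floor or a light touch on the hole's wall.

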